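Pile the parts trays and cap them with the case

TASK

Slide the loose parts tray along the deck of the wooden stand, without lifting or tipping it, onto the pile of two trays in the well, so that it lies square and flush on them. Then lift the wooden case by its ridge handle and set it down gently on top of the three trays, square and flush with them. Leave the bottle, the jar and the loupe where they are.

Things in the scene. Friction and masses are not known exactly. Their poses are not given: they have to be found in the camera images.
- stand: Fixed wooden tray stand, 165 (x) by 302 (y) mm, front (-x) to the robot within 10 degrees; origin on the bench. In its frame, mm: raised deck x -90 to 60, y -151 to 40, top z 46; beside it a well, y 40 to 137, floor z 4, open to the front; back rail over the whole length, inner face x 60, top z 58; end stop of the well, inner face y 137, top z 58.
- pile_place (a point): Point on the well's floor under the centre of the pile, at (4, 90, 4) mm in the stand's frame: there a tray is 1 mm clear of back rail and end stop; axes as the stand's.
- tray_bottom: Lower tray of the pile in the well: grey body, white lid; a lidded flat parts tray, 110 (x) by 92 (y) by 20 mm, 0.18 kg; origin at the centre of its underside, z up
- tray_middle: Upper tray of the pile, on tray_bottom, its top 2 mm lower than the deck; a lidded flat parts tray, 110 (x) by 92 (y) by 20 mm, 0.18 kg; origin at the centre of its underside, z up
- tray_loose: The loose tray lying on the deck a little askew, long side (x) across the deck, 15 to 35 mm short of the back rail; too wide to grasp; a lidded flat parts tray, 110 (x) by 92 (y) by 20 mm, 0.18 kg; origin at the centre of its underside, z up
- case: Closed pale wooden case on the bench left or right of the stand, body 110 (x) by 92 (y) by 40 mm, 0.4 kg; on its lid a dark ridge handle 70 mm long (along x), 14 mm wide, from 40 to 66 mm above the underside; origin at the centre of its underside
- case_grip (a point): Middle of the case's ridge handle, 55 mm above the case's underside; axes as the case's
- bottle: White plastic bottle, 56 mm across, 120 mm tall, standing left or right of the stand; origin under its centre
- jar: Low glass jar with a black lid, 60 mm across, 55 mm tall, left or right of the stand; origin under its centre
- loupe: Black eye loupe, 52 mm across, 36 mm tall, left or right of the stand; origin under its centre
Things that resemble listed ones, but are neither listed nor needed, are in the scene too. What is meant by the case is not blue, green or red, and is the smaller of those in its own colour.

How it is judged:
On the way:
1. the loose tray lies square and flush on the pile of two, before the case goes on (x of tray_loose in the frame of tray_middle between -0.006 and 0.006 m and y of tray_loose in the frame of tray_middle between -0.006 and 0.006 m and z of tray_loose in the frame of tray_middle between 0.018 and 0.0225 m and angle between the x axis of tray_loose and the x axis of tray_middle, either way round below 0.08 rad and angle between each of tray_loose, tray_middle's own z axis and vertical below 0.04 rad and x of tray_middle in the frame of tray_bottom between -0.006 and 0.006 m and y of tray_middle in the frame of tray_bottom between -0.006 and 0.006 m and z of tray_middle in the frame of tray_bottom between 0.018 and 0.0225 m and angle between the x axis of tray_middle and the x axis of tray_bottom, either way round below 0.08 rad and horizontal distance between tray_bottom and pile_place below 0.008 m and contact force between tray_loose and case below 0.01 N), for 0.2 s.
At the end, for the whole second after the job is handed in: The three trays lie in one level pile in the well, each within 6 mm (in its x and y) and 0.08 rad of the one below, the lowest within 8 mm of its place; the case stands upright and at rest on the top tray, within 8 mm (in x and y) and 0.09 rad of it (x of tray_loose in the frame of tray_middle between -0.006 and 0.006 m and y of tray_loose in the frame of tray_middle between -0.006 and 0.006 m and z of tray_loose in the frame of tray_middle between 0.018 and 0.0225 m and angle between the x axis of tray_loose and the x axis of tray_middle, either way round below 0.08 rad and angle between each of tray_loose, tray_middle, case's own z axis and vertical below 0.04 rad and x of tray_middle in the frame of tray_bottom between -0.006 and 0.006 m and y of tray_middle in the frame of tray_bottom between -0.006 and 0.006 m and z of tray_middle in the frame of tray_bottom between 0.018 and 0.0225 m and angle between the x axis of tray_middle and the x axis of tray_bottom, either way round below 0.08 rad and horizontal distance between tray_bottom and pile_place below 0.008 m and x of case in the frame of tray_loose between -0.008 and 0.008 m and y of case in the frame of tray_loose between -0.008 and 0.008 m and z of case in the frame of tray_loose between 0.018 and 0.0225 m and angle between the x axis of case and the x axis of tray_loose, either way round below 0.09 rad and linear speed of each of tray_loose, tray_middle, case below 0.02 m/s); the robot touches nothing.
It fails at once if the loose tray is lifted (over 14 mm above the deck) (z of tray_loose in the frame of stand above 0.06 m).
It fails at once if the loose tray or the case is tipped (over 0.35 rad) (angle between any of tray_loose, case's own z axis and vertical above 0.35 rad).
It fails at once if the case is dropped (over 0.4 m/s while not held) (linear speed of case above 0.4 m/s and contact force between case and the fingers below 0.05 N).
It fails at once if the bottle, jar or loupe is moved more than 20 mm (distance of any of bottle, jar, loupe from where it was at the start of the episode above 0.02 m).
It also fails if it takes over 69 s, if anything falls off the work surface, if the arm or the gripper's body presses on something with over 40 N, if the wrist force passes 120 N, or if a joint passes its speed limit or range.

ROBOT

A 6-joint arm with a two-finger parallel gripper is mounted at the origin on the work surface. World frame = base frame: x ahead of the robot, y to its left, z up, the work surface at z = 0. Lengths are in m, angles in rad, forces in N, time in s.
With the tool pointing down it reaches from about 0.425 to 0.95 m from the base axis. Payload 3.5 kg.
Tool frame: the origin (TCP) lies between the finger pads; the fingertips stand 19 mm ahead of it and the grasp point (between the pads) is the TCP (ctrl.nose_length is the distance from the TCP to the fingertips, in m); z points along the fingers, y is the line along which they close (so a half turn about z gives the same grasp; the last joint's range is limited). The gripper opens to 85 mm and grips with 20 to 120 N. Pads are 22 mm wide; open, the fingers measure 114 mm over their backs; the gripper's body (76 mm by 85 mm) begins 54 mm behind the grasp point. The pads swing forward as they close: fully open they stand 13 mm farther back than shut.
Start: joints at [1.156, 0.286, 1.577, -0, 1.279, -0.15], TCP at [0.177, 0.651, 0.212] pointing down, gripper open.
Joint ranges: [-2.77, 2.77], [-0.9, 2.22], [0.21, 2.48], [-1.53, 4.67], [0.24, 2.81], [-2.84, 2.84]. Speed limits (rad/s): [2.79, 2.79, 3.14, 3.14, 3.14, 3.14].

INTERFACE

Orientations are given as a unit quaternion [x, y, z, w].
In Python, from plant import ctrl gives the robot as it stands.
- The arm moves only by the tool apply_moves, never from a script. Its argument "series" is a list of rows, each a list of 6 numbers: the shift along the world's x, y, z scaled (see below), then the turn, a rotation vector about the world's x, y, z scaled (see below). A call has 1 to 20 rows; each row is the pose to reach, as a shift and turn from the pose commanded when the call began; what a row does not reach only later rows make up. The controller multiplies each number of a shift by 0.8 m and each number of a turn by 45 degrees. A row lasts 1/8 s, in which the tool goes at most 62.5 mm and 10.7 degrees, less where a joint would pass 70% of its speed; a pose out of reach is approached as far as the arm can. A call with a number of a shift or a turn outside -1 to 1 is refused whole. A call with a gripper value outside its range is refused whole. "jaw" is the opening, from 0 (shut) to 1 (fully open), set as the call begins (left out, the last holds). The fingers move at their own pace and stop on an object; "squeeze" is the grip in N (left out, the last holds). Time passes only in rows, so rows that repeat a pose let the fingers close. It gives the time, the measured TCP pose, the force, the opening and the grip force at its end, in the units of the state.
- ctrl.get_state(): the state, without advancing time (a new reading comes with each control period).
- ctrl.read_camera(name): name is "side" or "top" or "wrist"; returns the picture (384x512x3 uint8, red, green, blue); there is no depth.
- ctrl.get_calibration(name): a dict with "fx", "fy", "cx", "cy" (pixels), "dist_coeffs" ([k1, k2, p1, p2, k3] as OpenCV has them; the pictures are not rectified), "xyz" and "orientation" of the camera in the world; the wrist camera has in their place "hand_eye" (4x4, takes a point from camera to tool coordinates, whose origin is the TCP and whose axes are the flange's). Camera axes: x right, y up, looking along -z (the intrinsics and any distortion apply to the point x, -y, -z); pixel columns grow to the right and rows downward; lengths in m; the calibration is good to about 2 mm. A picture is of the moment at which its call begins: read the wrist's pose just before it. get_calibration takes no time and is no camera call.
- ctrl.sign_off(): hands the job in; it is judged then, once.
Trained networks look in the newest picture that a camera, given by its name, has taken for a name from the list of things; names that differ only in an ending like _2 or _b are one class to them, and where a whole thing is asked for, a point or a joint stands for the part that bears it (a point fixed in the world has none). Each returns a list of dicts, best first, with "p" (0 to 1); they miss things now and then, are a little off and sometimes report something else, mostly with a low value. They report only what shows in the picture. A call takes as long as a camera call. They do not tell look-alikes from the thing itself.
- ctrl.boxes_of(thing, camera): "xy" ([column, row] as shares, 0 to 1, of the picture: columns of its width, rows of its height, amid what is visible of it).
- ctrl.silhouettes(thing, camera): "pixels" (384x512 bool, what is visible of it) and "xy" ([column, row] as shares, 0 to 1, of the picture: columns of its width, rows of its height, amid what is visible of it).
The state is a dict: "time": time; "qpos": joint angles; "dq": joint speeds; "joint_efforts": joint torques, N m; "eef_pos": TCP position; "tcp_rot": TCP orientation; "contact_force": force on the tool from outside, world axes, zero at the start; "wrist_torque": the same for the moment, N m; "opening": opening from 0.0 (shut) to 1.0 (fully open); "finger_force": force on a finger pad.
Only numpy, scipy, OpenCV 4.12 (cv2) and the standard library are available. Lean on these libraries where they do the work, as an engineer would, in place of code of your own. Each camera call takes 0.05 s, during which the arm holds its last target. There are 200 camera calls.

## Working session

There is one attempt and no reset: what is moved stays moved. The work goes in short steps, Python scripts to look and compute and a tool call to move; the robot and the scene stay as the last step left them, time stands still between calls to the robot, and variables do not carry over. Pictures are saved under pics/ and viewed, at most 10 in all, crops included, and the job is handed in when it is done.

Besides the shell and the picture viewer there is one more tool, called by a JSON object that holds its "method" and its "body", one argument or row to a line. apply_moves: Moves the arm, as the interface text tells. Shifts and turns lie within -1 to 1; 1 stands for 0.8 m of shift or 45 degrees of turn. Its arguments: {"type":"object","properties":{"series":{"type":"array"},"jaw":{"type":"number"},"squeeze":{"type":"number"}},"required":["series"]}

```bash
ls; mkdir -p pics; cat > h.py <<'E'
import numpy as np, cv2
from scipy.spatial.transform import Rotation as R
from plant import ctrl
def cam(name, st=None):
    c=ctrl.get_calibration(name)
    K=np.array([[c['fx'],0,c['cx']],[0,c['fy'],c['cy']],[0,0,1.]]); d=np.array(c['dist_coeffs'],float)
    if 'hand_eye' in c:
        st=st or ctrl.get_state(); T=np.eye(4); T[:3,:3]=R.from_quat(st['tcp_rot']).as_matrix(); T[:3,3]=st['eef_pos']
        T=T@np.array(c['hand_eye'])
    else:
        T=np.eye(4); T[:3,:3]=R.from_quat(c['orientation']).as_matrix(); T[:3,3]=c['xyz']
    return K,d,T
def px2w(C,uv,z):
    K,d,T=C; p=cv2.undistortPoints(np.array(uv,float).reshape(-1,1,2),K,d).reshape(-1,2)
    r=np.c_[p[:,0],-p[:,1],-np.ones(len(p))]@T[:3,:3].T
    return T[:3,3]+r*((z-T[2,3])/r[:,2])[:,None]
def w2px(C,P):
    K,d,T=C; q=(np.atleast_2d(P)-T[:3,3])@T[:3,:3]; q=q*[1,-1,-1]
    return cv2.projectPoints(q,np.zeros(3),np.zeros(3),K,d)[0].reshape(-1,2)
def save(im,n): cv2.imwrite('pics/'+n,im[:,:,::-1])
E
python3 - <<'E'
from h import *
a=ctrl.read_camera('top'); b=ctrl.read_camera('side')
save(a,'top0.png'); save(b,'side0.png')
for n in ['top','side']:
    K,d,T=cam(n); print(n,K[0,0],T[:3,3].round(3),(-T[:3,2]).round(2),d)
    for t in ['stand','tray_loose','tray_middle','case','case_grip','bottle','jar','loupe']:
        print(t,[(np.round(np.array(q['xy'])*[512,384]).tolist(),round(q['p'],2)) for q in ctrl.boxes_of(t,n)])
E
```

```text
pics
top 374.4275149036242 [ 0.382 -0.013  1.115] [ 0.11  0.01 -0.99] [-0.12306995  0.          0.          0.          0.        ]
stand [([268.0, 165.0], 0.65), ([367.0, 213.0], 0.47)]
tray_loose [([306.0, 168.0], 0.9)]
tray_middle [([238.0, 158.0], 0.57), ([167.0, 139.0], 0.2)]
case [([363.0, 289.0], 0.95), ([308.0, 99.0], 0.94), ([293.0, 241.0], 0.74), ([364.0, 216.0], 0.6), ([188.0, 245.0], 0.58)]
case_grip [([189.0, 243.0], 0.87), ([368.0, 215.0], 0.83), ([364.0, 291.0], 0.69), ([295.0, 239.0], 0.67), ([312.0, 98.0], 0.59)]
bottle [([150.0, 202.0], 0.81)]
jar [([166.0, 137.0], 0.76)]
loupe [([347.0, 147.0], 0.77)]
side 458.91213507451596 [-0.01  -0.526  1.016] [ 0.43  0.43 -0.79] [-0.17017612  0.          0.          0.          0.        ]
stand [([272.0, 201.0], 0.87), ([294.0, 215.0], 0.24)]
tray_loose [([293.0, 216.0], 0.6)]
tray_middle [([248.0, 176.0], 0.76)]
case [([351.0, 183.0], 0.76), ([149.0, 202.0], 0.7), ([316.0, 299.0], 0.63), ([230.0, 268.0], 0.63), ([251.0, 361.0], 0.62)]
case_grip [([147.0, 200.0], 0.9), ([319.0, 300.0], 0.8), ([233.0, 269.0], 0.79), ([253.0, 358.0], 0.72), ([351.0, 184.0], 0.57)]
bottle [([152.0, 151.0], 0.63)]
jar [([272.0, 200.0], 0.68), ([212.0, 129.0], 0.64), ([295.0, 214.0], 0.5)]
loupe [([348.0, 234.0], 0.78)]
```

View pics/top0.png

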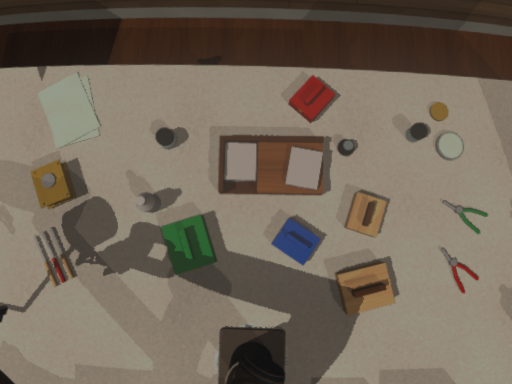

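View pics/side0.png

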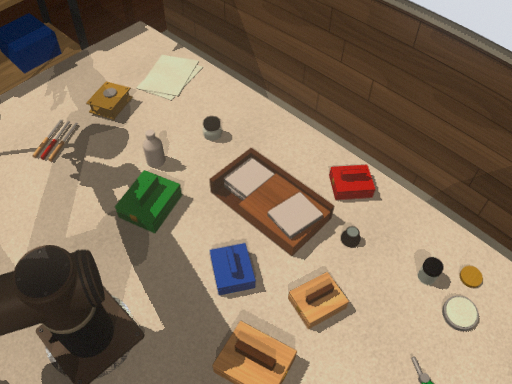

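The top view shows every lookalike for the case: red (312,99), blue (297,240), green (188,244), large wooden (366,289) and small wooden (367,213). I choose the small wooden one at (367,213). The bottle is at (148,202), the jar at (166,137) and the loupe at (346,147). The stand spans columns 219–324, with its well at the left (+y).

```bash
python3 - <<'E'
from h import *
im=ctrl.read_camera('top'); C=cam('top')
crop=cv2.resize(im[125:245,210:390],None,fx=4,fy=4,interpolation=cv2.INTER_CUBIC); save(crop,'crop0.png')
print('hand_eye',np.round(ctrl.get_calibration('wrist')['hand_eye'],3).tolist(), ctrl.get_calibration('wrist')['fx'], ctrl.nose_length)
print(ctrl.get_state())
for t,z,sel in [('stand',.05,None),('tray_loose',.066,None),('tray_middle',.044,None),('case',.04,None)]:
  for q in ctrl.silhouettes(t,'top'):
    m=q['pixels'].astype(np.uint8); 
    c=max(cv2.findContours(m,cv2.RETR_EXTERNAL,cv2.CHAIN_APPROX_NONE)[0],key=len).reshape(-1,2)
    W=px2w(C,c,z)[:,:2]*1000; r=cv2.minAreaRect(W.astype(np.float32)); print(t,round(q['p'],2),np.round(np.array(q['xy'])*[512,384]),np.round(r[0]),np.round(r[1]),round(r[2],1))
for t,uv,z in [('bottle',(148,202),.1),('jar',(166,137),.055),('loupe',(346,147),.036)]: print(t,px2w(C,[uv],z).round(3))
E
```

```text
hand_eye [[-0.0, 0.957, 0.291, 0.076], [1.0, -0.0, 0.0, 0.002], [0.0, 0.291, -0.957, -0.162], [0.0, 0.0, 0.0, 1.0]] 296.7709529081138 0.019
{'time': 0.95, 'qpos': array([ 1.15601592e+00,  2.86288352e-01,  1.57665719e+00,  1.36433068e-05,
        1.27861631e+00, -1.50006463e-01]), 'dq': array([ 0.00295358,  0.00064786,  0.00083783, -0.00074932,  0.00185781,
       -0.00074469]), 'joint_efforts': array([-7.24441397e-04, -4.05984092e+01, -2.92941803e+01, -1.78006576e-04,
        5.91611424e-04,  5.08766895e-07]), 'eef_pos': array([0.17661436, 0.65148638, 0.21185585]), 'tcp_rot': array([ 1.32002551e-01,  9.91249376e-01,  1.66103680e-05, -1.98253202e-06]), 'contact_force': array([0.54022459, 1.17913651, 0.55164137]), 'wrist_torque': array([0.01054137, 0.04118024, 0.03034562]), 'finger_force': 0.0, 'opening': 1.000007069557614}
stand 0.87 [271. 162.] [571. -41.] [173. 306.] 1.7
tray_loose 0.85 [304. 170.] [ 563. -134.] [ 94. 116.] 81.8
tray_middle 0.77 [240. 161.] [580.  49.] [109.  93.] 1.5
case 0.94 [191. 244.] [338. 189.] [148. 128.] 18.2
case 0.86 [363. 214.] [ 440. -318.] [ 99. 117.] 73.2
case 0.86 [309. 101.] [ 779. -156.] [ 97. 122.] 49.4
case 0.77 [367. 290.] [ 228. -319.] [131. 154.] 14.6
case 0.77 [297. 240.] [ 356. -117.] [115.  95.] 57.9
bottle [[0.45  0.295 0.1  ]]
jar [[0.645 0.268 0.055]]
loupe [[ 0.634 -0.262  0.036]]
```

View pics/crop0.png

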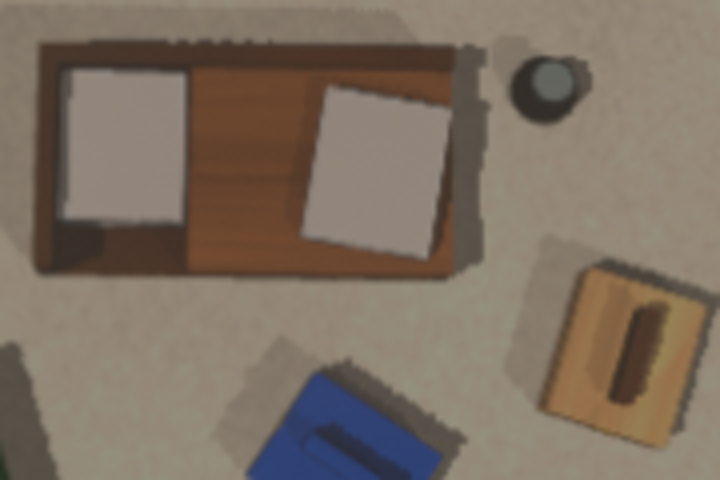

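The crop confirms the case: pale wood with a dark ridge, around (630,355) in the crop. It is the smaller of the two wooden ones. The loose tray is askew by about -9°. Next I move the wrist camera over the stand.

{"method": "apply_moves", "body": {
  "series": [
    [0.46,-0.88,0.06,0,0,0.37],
    [0.46,-0.88,0.06,0,0,0.37],
    [0.46,-0.88,0.06,0,0,0.37],
    [0.46,-0.88,0.06,0,0,0.37],
    [0.46,-0.88,0.06,0,0,0.37],
    [0.46,-0.88,0.06,0,0,0.37],
    [0.46,-0.88,0.06,0,0,0.37],
    [0.46,-0.88,0.06,0,0,0.37],
    [0.46,-0.88,0.06,0,0,0.37],
    [0.46,-0.88,0.06,0,0,0.37],
    [0.46,-0.88,0.06,0,0,0.37],
    [0.46,-0.88,0.06,0,0,0.37],
    [0.46,-0.88,0.06,0,0,0.37],
    [0.46,-0.88,0.06,0,0,0.37],
    [0.46,-0.88,0.06,0,0,0.37],
    [0.46,-0.88,0.06,0,0,0.37],
    [0.46,-0.88,0.06,0,0,0.37]
  ]
}}

```text
time: 3.28
eef_pos: [0.5443, -0.0514, 0.2599]
tcp_rot: [-0.014, 1.0, 0.0, 0.0]
contact_force: [-0.8, -0.5, -0.2]
opening: 1.002
finger_force: 0.0
```

```bash
cat >> h.py <<'E'
def rects(things,camn):
    st=ctrl.get_state(); im=ctrl.read_camera(camn); C=cam(camn,st)
    for t,z in things:
      for q in ctrl.silhouettes(t,camn):
        m=q['pixels'].astype(np.uint8)
        if m.sum()<50: continue
        c=max(cv2.findContours(m,cv2.RETR_EXTERNAL,cv2.CHAIN_APPROX_NONE)[0],key=len).reshape(-1,2)
        r=cv2.minAreaRect((px2w(C,c,z)[:,:2]*1000).astype(np.float32)); print(t,round(q['p'],2),np.round(np.array(q['xy'])*[512,384]),np.round(r[0],1),np.round(r[1],1),round(r[2],1))
    return im,C,st
E
python3 - <<'E'
from h import *
im,C,st=rects([('tray_loose',.066),('tray_middle',.044),('case',.04),('case_grip',.066)],'wrist')
print(st['eef_pos'],R.from_quat(st['tcp_rot']).as_matrix().round(3)[:,0],st['time'],st['contact_force'])
save(cv2.resize(im,(800,600),interpolation=cv2.INTER_CUBIC),'w1.png')
E
```

```text
tray_loose 0.85 [180. 174.] [ 562.4 -131.7] [ 93.5 112.1] 81.6
tray_middle 0.93 [323. 191.] [580.   50.1] [112.3  94.3] 0.8
case 0.89 [206.  18.] [ 393.1 -114.8] [ 64.7 137.6] 1.6
case 0.88 [455.  28.] [376.1 182.4] [ 78.8 117.6] 16.4
case 0.62 [37. 66.] [ 441.5 -302.9] [ 97.3 112.2] 72.9
case 0.59 [179. 308.] [ 773.  -152.3] [ 97.5 131. ] 49.4
case 0.53 [263. 181.] [576.8 -37. ] [176.3 316.2] 0.8
case_grip 0.98 [38. 68.] [ 443.2 -285.9] [ 89.7 103.8] 73.3
case_grip 0.82 [203.  17.] [ 397.8 -110.6] [ 59.3 126.3] 1.6
case_grip 0.81 [183. 309.] [ 753.2 -145.5] [ 91. 123.] 50.4
case_grip 0.74 [454.  29.] [382.3 166.5] [ 73.2 109.4] 16.4
[ 0.54428918 -0.05141129  0.25994986] [-1.    -0.027 -0.   ] 3.275 [-0.75674421 -0.46216559 -0.16537278]
```

View pics/w1.png

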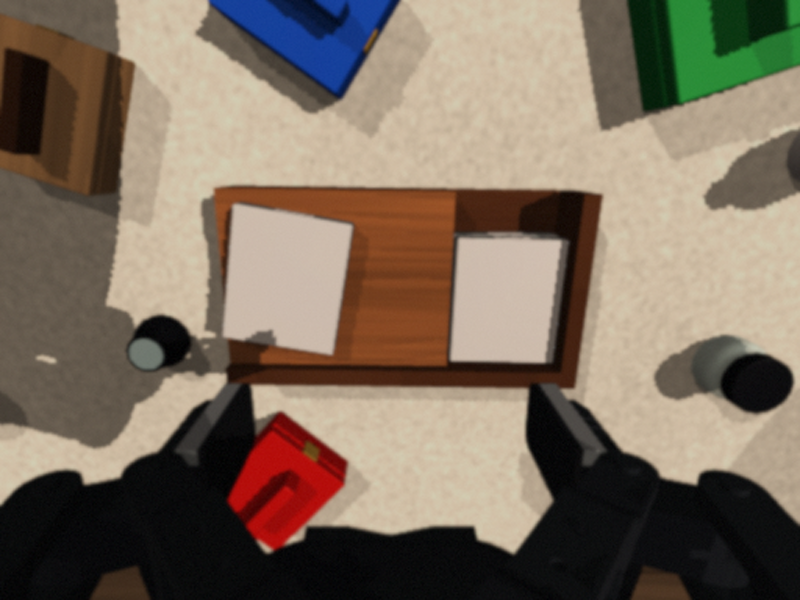

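The view shows the loose tray with corners at about (235,204), (353,223), (333,356) and (223,337). The pile's lid is at (455–568, 235–362), and the deck's front edge runs from (216,188) to (456,191). I fit the stand's pose from its corners.

```bash
python3 - <<'E'
from h import *
from scipy.optimize import least_squares
C=cam('wrist'); s=512/800
def fit(obj,px,x0):
    obj=np.array(obj,float)/1000; px=np.array(px)*s
    def f(p):
        c,n=np.cos(p[2]),np.sin(p[2]); W=np.c_[p[0]+c*obj[:,0]-n*obj[:,1],p[1]+n*obj[:,0]+c*obj[:,1],obj[:,2]]
        return (w2px(C,W)-px).ravel()
    r=least_squares(f,x0); print((r.x[:2]*1000).round(1),np.degrees(r.x[2]).round(2),r.fun.round(1)); return r.x
S=fit([(-90,-151,46),(-90,40,46),(60,40,46),(60,-151,46),(-90,151,58)],[(216,188),(456,191),(448,366),(231,366),(601,195)],[.57,-.04,0])
M=fit([(-55,-46,44),(-55,46,44),(55,46,44),(55,-46,44)],[(456,235),(568,239),(556,363),(450,361)],[.58,.05,0])
L=fit([(-55,-46,66),(-55,46,66),(55,46,66),(55,-46,66)],[(235,204),(353,223),(333,356),(223,337)],[.56,-.13,-.15])
c,n=np.cos(S[2]),np.sin(S[2])
for P in (M,L):
    d=P[:2]-S[:2]; print('in stand',1000*np.array([c*d[0]+n*d[1],-n*d[0]+c*d[1]]))
E
```

```text
[582.1 -37.5] 0.94 [-1.3  1.   0.   0.7 -0.5  0.   0.1 -1.2  1.5 -0.4]
[581.5  51.1] 1.01 [ 0.3  1.3  0.7 -0.6 -1.3 -0.8  0.1 -0.1]
[ 563.9 -131.7] -8.57 [-1.1 -0.7  0.7  1.   0.6 -0.4 -0.1  0.2]
in stand [ 0.87265339 88.55948994]
in stand [-19.73414552 -93.88565151]
```

{"method": "apply_moves", "body": {
  "series": [
    [-0.083,-0.1,-0.06,0,0,-0.012],
    [-0.083,-0.1,-0.1,0,0,-0.012],
    [-0.083,-0.1,-0.14,0,0,-0.012],
    [-0.083,-0.1,-0.2,0,0,-0.012],
    [-0.083,-0.1,-0.24,0,0,-0.012],
    [-0.083,-0.1,-0.24,0,0,-0.012],
    [-0.083,-0.1,-0.24,0,0,-0.012]
  ],
  "jaw": 0.5
}}

```text
time: 4.4
eef_pos: [0.4793, -0.133, 0.0693]
tcp_rot: [-0.008, 1.0, -0.001, 0.001]
contact_force: [0.7, -1.1, -0.0]
opening: 0.5
finger_force: 0.0
```

```bash
python3 - <<'E'
from h import *
im,C,st=rects([('tray_loose',.066),('tray_middle',.044)],'wrist')
print(st['eef_pos'],st['contact_force'],st['opening'])
save(cv2.resize(im,(800,600),interpolation=cv2.INTER_CUBIC),'w2.png')
E
```

```text
tray_loose 0.57 [247. 299.] [ 529.7 -127.1] [71.  62.6] 81.8
tray_middle 0.75 [483. 309.] [561.   37.6] [104.2  58.5] 14.9
[ 0.47932817 -0.13301668  0.06930683] [ 0.70514525 -1.09968805 -0.00826501] 0.5004537389684137
```

View pics/w2.png

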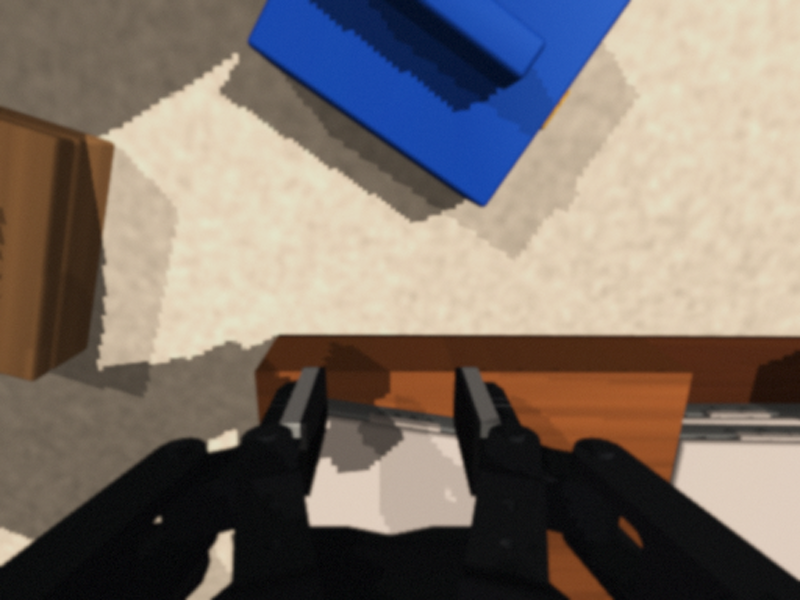

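The fingers stand over the deck's front edge at (300,400) and (475,400), just short of the tray's front face. Now I push it +x slowly.

{"method": "apply_moves", "body": {
  "series": [
    [0.006,0,0,0,0,0],
    [0.011,0,0,0,0,0],
    [0.016,0,0,0,0,0],
    [0.021,0,0,0,0,0],
    [0.026,0,0,0,0,0],
    [0.031,0,0,0,0,0],
    [0.036,0,0,0,0,0],
    [0.041,0,0,0,0,0],
    [0.046,0,0,0,0,0],
    [0.046,0,0,0,0,0]
  ]
}}

```text
time: 5.8
eef_pos: [0.5153, -0.1326, 0.0679]
tcp_rot: [-0.008, 1.0, -0.0, 0.0]
contact_force: [-1.3, -0.4, -0.4]
opening: 0.5
finger_force: 0.0
```

```bash
python3 - <<'E'
from h import *
im,C,st=rects([('tray_loose',.066),('tray_middle',.044)],'top')
rects([('tray_loose',.066),('tray_middle',.044)],'side')
im=ctrl.read_camera('wrist')
save(cv2.resize(im,(800,600),interpolation=cv2.INTER_CUBIC),'w3.png')
E
```

```text
tray_loose 0.55 [294. 156.] [598.1 -96.1] [16.6 52.1] 64.9
tray_loose 0.4 [166. 138.] [638.2 264.5] [70.6 55.2] 47.6
tray_middle 0.92 [240. 161.] [580.4  49. ] [109.4  93.5] 1.7
tray_loose 0.83 [296. 220.] [ 557.5 -140.3] [ 98.6 118.6] 79.7
tray_middle 0.81 [244. 177.] [564.3  46.8] [94.2 93.6] 0.1
tray_middle 0.64 [152. 153.] [447.5 301.8] [106.7  56.1] 63.8
```

View pics/w3.png

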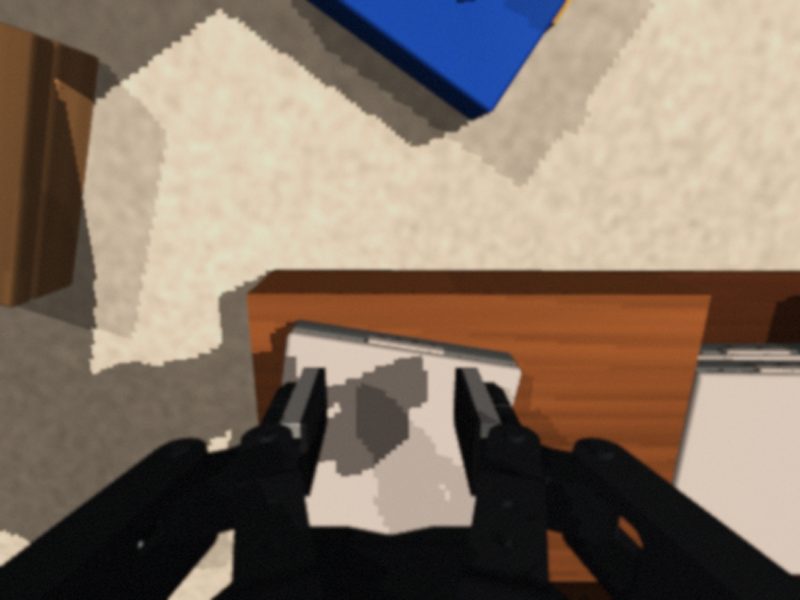

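The tray's front edge at (290,322)–(520,360) lies robot-ward of the finger tips at (310,370). The tips passed over the lid, so they stand higher than I assumed. I check the tip geometry by projection.

```bash
python3 - <<'E'
from h import *
C=cam('wrist'); st=ctrl.get_state(); Rm=R.from_quat(st['tcp_rot']).as_matrix()
for z in (-.013,0,.006,.0125,.019):
  for x in (.011,-.011): print(z,x,(w2px(C,st['eef_pos']+Rm@np.array([x,.021,z]))*800/512).round(), (w2px(C,st['eef_pos']+Rm@np.array([x,-.021,z]))*800/512).round())
im=ctrl.read_camera('side'); p=w2px(cam('side'),[st['eef_pos']])[0].astype(int); print(p, ctrl.nose_length)
save(cv2.resize(im[p[1]-60:p[1]+50,p[0]-75:p[0]+75],None,fx=5,fy=5,interpolation=cv2.INTER_CUBIC),'s3.png')
E
```

```text
-0.013 0.011 [[444. 354.]] [[323. 354.]]
-0.013 -0.011 [[442. 410.]] [[326. 410.]]
0 0.011 [[440. 340.]] [[328. 340.]]
0 -0.011 [[438. 393.]] [[330. 393.]]
0.006 0.011 [[438. 334.]] [[330. 334.]]
0.006 -0.011 [[437. 385.]] [[332. 385.]]
0.0125 0.011 [[437. 328.]] [[332. 328.]]
0.0125 -0.011 [[435. 378.]] [[334. 378.]]
0.019 0.011 [[435. 323.]] [[334. 323.]]
0.019 -0.011 [[434. 371.]] [[336. 371.]]
[281 222] 0.019
```

View pics/s3.png

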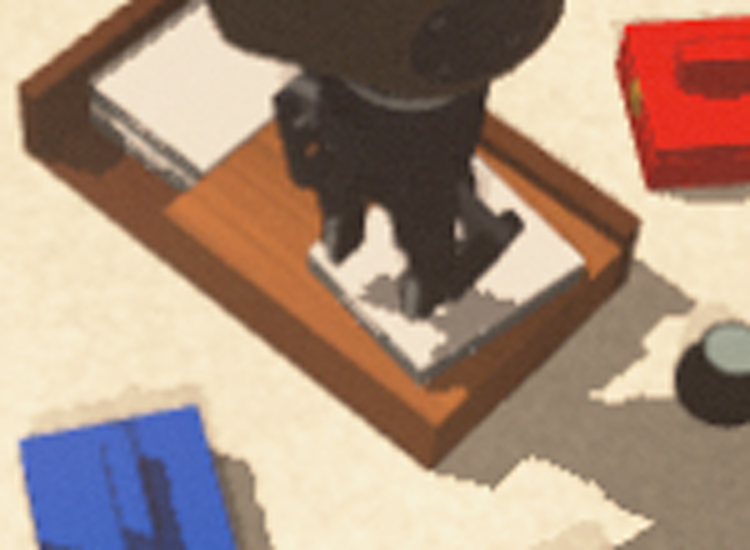

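The side crop shows both tips, near (340,255) and (412,312), hovering over the lid. The tray has not moved. I probe the tip height by coming down gently onto the lid, which is at z = 66 mm.

{"method": "apply_moves", "body": {
  "series": [
    [0,0,-0.003,0,0,0],
    [0,0,-0.006,0,0,0],
    [0,0,-0.009,0,0,0],
    [0,0,-0.01,0,0,0]
  ]
}}

```text
time: 6.7
eef_pos: [0.5148, -0.1324, 0.0595]
tcp_rot: [-0.008, 1.0, 0.0, -0.0]
contact_force: [-0.3, -1.1, 0.0]
opening: 0.497
finger_force: 0.0
```

```bash
python3 - <<'E'
from h import *
s=ctrl.get_state(); print(s['eef_pos'],s['contact_force'],s['wrist_torque'])
E
```

```text
[ 0.51482971 -0.13244101  0.05947086] [-0.25060907 -1.07586848  0.04421607] [ 0.01039017 -0.02645365  0.01693373]
```

{"method": "apply_moves", "body": {
  "series": [
    [0,0,-0.003,0,0,0],
    [0,0,-0.006,0,0,0],
    [0,0,-0.006,0,0,0]
  ]
}}

```text
time: 7.08
eef_pos: [0.5148, -0.1324, 0.0547]
tcp_rot: [-0.008, 1.0, 0.0, -0.0]
contact_force: [0.1, 0.6, 0.8]
opening: 0.5
finger_force: 0.0
```

{"method": "apply_moves", "body": {
  "series": [
    [0,0,-0.003,0,0,0],
    [0,0,-0.005,0,0,0],
    [0,0,-0.005,0,0,0]
  ]
}}

```text
time: 7.45
eef_pos: [0.5149, -0.1325, 0.0508]
tcp_rot: [-0.008, 1.0, 0.0, -0.0]
contact_force: [-0.1, -0.6, -0.4]
opening: 0.501
finger_force: 0.0
```

{"method": "apply_moves", "body": {
  "series": [
    [0,0,-0.003,0,0,0],
    [0,0,-0.006,0,0,0],
    [0,0,-0.006,0,0,0]
  ]
}}

```text
time: 7.82
eef_pos: [0.5148, -0.1325, 0.0459]
tcp_rot: [-0.008, 1.0, 0.0, -0.0]
contact_force: [0.3, -0.3, 0.3]
opening: 0.504
finger_force: 0.0
```

{"method": "apply_moves", "body": {
  "series": [
    [0,0,-0.003,0,0,0],
    [0,0,-0.005,0,0,0],
    [0,0,-0.005,0,0,0]
  ]
}}

```text
time: 8.2
eef_pos: [0.5152, -0.1327, 0.0446]
tcp_rot: [-0.008, 1.0, 0.0, -0.001]
contact_force: [-5.6, 1.4, 12.9]
opening: 0.497
finger_force: 6.5
```

```bash
python3 - <<'E'
from h import *
st=ctrl.get_state();p=w2px(cam('side'),[st['eef_pos']])[0].astype(int); print(p,st['contact_force'])
im=ctrl.read_camera('side');b=ctrl.read_camera('wrist')
a=cv2.resize(im[160:270,206:356],(600,440),interpolation=cv2.INTER_CUBIC)
a=a[:300]; b=cv2.resize(b[180:330,100:400],(600,300))
save(np.vstack([a,b]),'s4.png')
E
```

```text
[280 227] [-5.62285841  1.38581457 12.8763158 ]
```

View pics/s4.png

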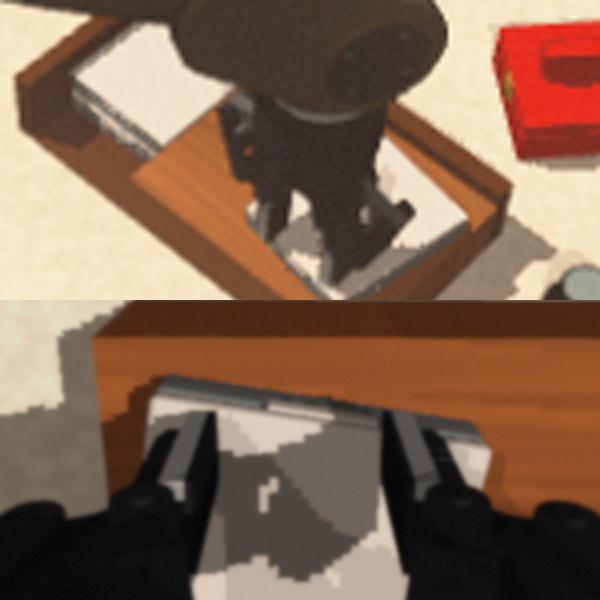

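At TCP z = 44.6 mm the tips touch the 66 mm lid, so half open they stand about 21 mm behind the reported TCP. I lift off, back out, come down to that corrected height and push.

{"method": "apply_moves", "body": {
  "series": [
    [0,0,0.02,0,0,0],
    [-0.025,0,0.02,0,0,0],
    [-0.052,0,0.02,0,0,0],
    [-0.052,0,0.01,0,0,0],
    [-0.052,0,-0.015,0,0,0],
    [-0.052,0,-0.015,0,0,0]
  ]
}}

```text
time: 9.05
eef_pos: [0.4728, -0.132, 0.0288]
tcp_rot: [-0.008, 1.0, 0.001, -0.001]
contact_force: [-0.2, -0.8, -0.3]
opening: 0.502
finger_force: 0.0
```

{"method": "apply_moves", "body": {
  "series": [
    [0.006,0,0,0,0,0],
    [0.012,0,0,0,0,0],
    [0.016,0,0,0,0,0],
    [0.02,0,0,0,0,0],
    [0.025,0,0,0,0,0],
    [0.03,0,0,0,0,0],
    [0.035,0,0,0,0,0],
    [0.04,0,0,0,0,0],
    [0.045,0,0,0,0,0],
    [0.05,0,0,0,0,0]
  ]
}}

```text
time: 10.3
eef_pos: [0.5137, -0.1325, 0.0302]
tcp_rot: [-0.008, 1.0, -0.0, -0.0]
contact_force: [-1.5, -0.7, 0.9]
opening: 0.497
finger_force: 1.0
```

```bash
python3 - <<'E'
from h import *
rects([('tray_loose',.066),('tray_middle',.044)],'side')
im,C,st=rects([('tray_loose',.066),('tray_middle',.044)],'wrist')
print(st['eef_pos'],st['contact_force'])
save(im,'w4.png')
E
```

```text
tray_loose 0.85 [308. 207.] [ 598.1 -161.6] [125.7  65.2] 39.2
tray_middle 0.96 [242. 180.] [552.4  47.8] [93. 68.] 89.6
tray_loose 0.86 [250. 305.] [ 536.4 -129.4] [54.6 42.8] 87.5
tray_middle 0.93 [499. 317.] [559.4  13.6] [85.7 23.9] 14.9
[ 0.5140481  -0.13246671  0.0302315 ] [0.26706085 0.05822764 0.3518981 ]
```

{"method": "apply_moves", "body": {
  "series": [
    [0.003,0,0,0,0,0],
    [0.006,0,0,0,0,0],
    [0.008,0,0,0,0,0],
    [0.008,0,0,0,0,0]
  ]
}}

```text
time: 11.1
eef_pos: [0.5192, -0.1326, 0.0301]
tcp_rot: [-0.008, 1.0, 0.0, -0.001]
contact_force: [-4.9, -0.6, 3.4]
opening: 0.502
finger_force: 2.1
```

{"method": "apply_moves", "body": {
  "series": [
    [0.002,0,0,0,0,0],
    [0.004,0,0,0,0,0],
    [0.004,0,0,0,0,0]
  ]
}}

```text
time: 11.48
eef_pos: [0.5201, -0.1331, 0.0301]
tcp_rot: [-0.008, 1.0, -0.0, -0.004]
contact_force: [-11.9, -3.3, 8.0]
opening: 0.499
finger_force: 6.0
```

```bash
python3 - <<'E'
from h import *
st=ctrl.get_state(); im=ctrl.read_camera('wrist'); print(st['eef_pos'],st['contact_force'],st['joint_efforts'].round(1))
save(cv2.resize(im,(800,600),interpolation=cv2.INTER_CUBIC),'w5.png')
E
```

```text
[ 0.52008893 -0.13312246  0.03009978] [-11.87803352  -3.30467468   7.99751992] [  3.9 -29.6 -25.7   1.4  -2.1  -0.3]
```

View pics/w5.png

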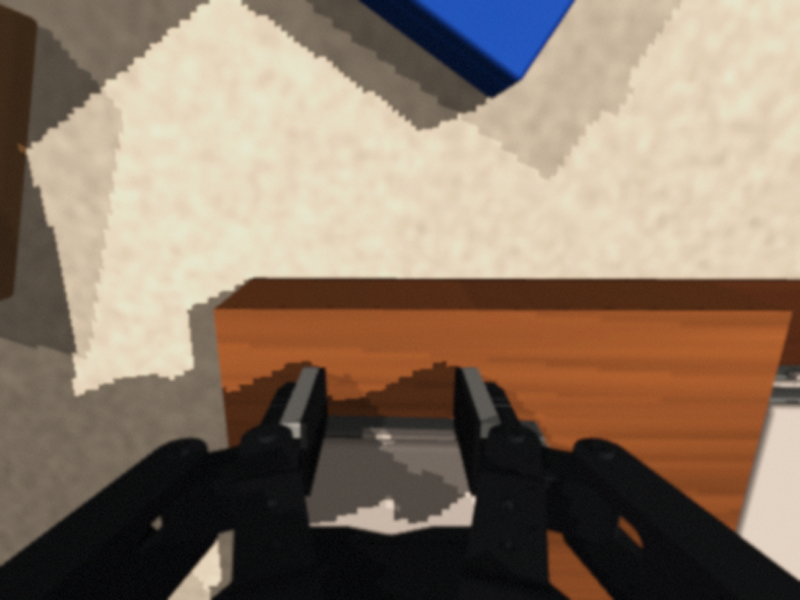

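The tray's front face is now parallel to the deck's front edge and it presses on the rail with 12 N, so it is square against the rail. I back off and lift, then check the wrist joint before the 90° turn.

{"method": "apply_moves", "body": {
  "series": [
    [-0.015,0,0,0,0,0],
    [-0.025,0,0,0,0,0],
    [-0.025,0,0.08,0,0,0],
    [-0.025,0,0.12,0,0,0],
    [-0.025,-0.02,0.16,0,0,0],
    [-0.025,-0.02,0.16,0,0,0]
  ]
}}

```text
time: 12.28
eef_pos: [0.5052, -0.1499, 0.1617]
tcp_rot: [-0.008, 1.0, -0.002, 0.004]
contact_force: [-1.1, 0.1, 0.1]
opening: 0.503
finger_force: 0.0
```

```bash
python3 - <<'E'
from h import *
im,C,st=rects([('tray_loose',.066),('tray_middle',.044),('case',.04)],'wrist')
print(st['eef_pos'],st['qpos'].round(2))
rects([('tray_loose',.066),('tray_middle',.044)],'top')
E
```

```text
tray_loose 0.69 [263. 257.] [ 582.  -125.3] [ 91.  115.3] 89.5
tray_middle 0.65 [442. 251.] [578.8  49.6] [115.1  94. ] 0.1
case 0.93 [294.  29.] [ 385.3 -115.7] [ 72.7 137.1] 0.7
case 0.91 [ 67. 101.] [ 438.7 -313. ] [105.4 111.3] 73.2
case 0.69 [242. 337.] [ 695.  -152.8] [26.1 19.9] 49.4
[ 0.50523252 -0.14990793  0.16172094] [-0.48  0.    1.99  0.    1.14 -2.07]
tray_loose 0.82 [296. 158.] [ 584.1 -115.8] [ 72.  112.3] 87.2
tray_middle 0.76 [242. 159.] [580.8  49.5] [ 91.5 113.2] 89.5
```

{"method": "apply_moves", "body": {
  "series": [
    [0.04,-0.07,0,0,0,-0.24],
    [0.08,-0.07,0,0,0,-0.48],
    [0.1,-0.07,0,0,0,-0.72],
    [0.1,-0.07,0,0,0,-1],
    [0.1,-0.07,0,0,0,-1]
  ]
}}

```text
time: 13.25
eef_pos: [0.5828, -0.2042, 0.1571]
tcp_rot: [0.375, 0.927, 0.0, -0.001]
contact_force: [0.1, 0.5, -0.3]
opening: 0.498
finger_force: 0.0
```

{"method": "apply_moves", "body": {
  "series": [
    [0,0,0,0,0,-0.24],
    [0,0,0,0,0,-0.48],
    [0,0,0,0,0,-0.72],
    [0,0,0,0,0,-1],
    [0,0,-0.06,0,0,-1],
    [0,0,-0.12,0,0,-1],
    [0,0,-0.12,0,0,-1]
  ]
}}

```text
time: 14.12
eef_pos: [0.5791, -0.2024, 0.0571]
tcp_rot: [0.701, 0.713, -0.002, -0.005]
contact_force: [-0.2, 0.4, 0.1]
opening: 0.502
finger_force: 0.0
```

```bash
python3 - <<'E'
from h import *
im,C,st=rects([('tray_loose',.066),('tray_middle',.044)],'wrist')
print(st['eef_pos'],R.from_quat(st['tcp_rot']).as_matrix().round(3)[:,0],st['qpos'].round(2))
E
```

```text
[ 0.57909707 -0.20237842  0.05707368] [-0.018  1.     0.006] [-0.5   0.33  1.83  0.    1.   -0.52]
```

{"method": "apply_moves", "body": {
  "series": [
    [0,0,-0.02,0,0,0],
    [0,0,-0.036,0,0,0],
    [0,0,-0.036,0,0,0],
    [0,0,-0.036,0,0,0]
  ]
}}

```text
time: 14.78
eef_pos: [0.5831, -0.2045, 0.0334]
tcp_rot: [0.701, 0.713, -0.0, -0.0]
contact_force: [-0.3, -0.1, 0.8]
opening: 0.498
finger_force: 0.0
```

{"method": "apply_moves", "body": {
  "series": [
    [0,0.005,-0.004,0,0,0],
    [0,0.012,-0.004,0,0,0],
    [0,0.02,-0.004,0,0,0],
    [0,0.028,-0.004,0,0,0],
    [-0.001,0.036,-0.004,0,0,0],
    [-0.001,0.045,-0.004,0,0,0],
    [-0.001,0.055,-0.004,0,0,0],
    [-0.001,0.065,-0.004,0,0,0],
    [-0.001,0.075,-0.004,0,0,0],
    [-0.001,0.085,-0.004,0,0,0],
    [-0.002,0.095,-0.004,0,0,0],
    [-0.002,0.105,-0.004,0,0,0],
    [-0.002,0.115,-0.004,0,0,0],
    [-0.002,0.125,-0.004,0,0,0],
    [-0.002,0.135,-0.004,0,0,0],
    [-0.003,0.145,-0.004,0,0,0],
    [-0.003,0.15,-0.004,0,0,0]
  ]
}}

```text
time: 16.9
eef_pos: [0.5806, -0.084, 0.0303]
tcp_rot: [0.701, 0.713, -0.0, 0.0]
contact_force: [0.5, -3.1, 1.5]
opening: 0.501
finger_force: 1.2
```

```bash
python3 - <<'E'
from h import *
for c in ('top','side','wrist'):
    print(c); im,C,st=rects([('tray_loose',.066),('tray_middle',.044)],c)
print(st['eef_pos'],st['contact_force'])
save(im,'w6.png')
E
```

```text
top
tray_loose 0.57 [256. 156.] [580.6   1.2] [ 34.4 108.2] 89.3
tray_middle 0.85 [238. 158.] [581.5  57.7] [112.3  75.9] 1.8
side
tray_loose 0.68 [262. 187.] [561.   -8.7] [148.   80.3] 39.2
tray_middle 0.58 [245. 174.] [576.5  47.8] [124.3  93.3] 1.2
wrist
tray_loose 0.77 [260. 123.] [582.  -24.2] [109.   90.4] 0.9
tray_middle 0.91 [264.  13.] [582.1  30.6] [109.1   8.5] 0.9
[ 0.5800871  -0.08412988  0.02967665] [-0.38909378  0.28456278 -0.16207751]
```

{"method": "apply_moves", "body": {
  "series": [
    [0,0.007,0,0,0,0],
    [0,0.014,0,0,0,0],
    [0,0.021,0,0,0,0],
    [0,0.028,0,0,0,0],
    [0,0.035,0,0,0,0],
    [-0.001,0.042,0,0,0,0],
    [-0.001,0.049,0,0,0,0],
    [-0.001,0.056,0,0,0,0],
    [-0.001,0.063,0,0,0,0],
    [-0.001,0.07,0,0,0,0],
    [-0.001,0.076,0,0,0,0],
    [-0.001,0.082,0,0,0,0],
    [-0.001,0.086,0,0,0,0],
    [-0.001,0.09,0,0,0,0],
    [-0.001,0.09,0,0,0,0]
  ]
}}

```text
time: 19.23
eef_pos: [0.5795, -0.0119, 0.0299]
tcp_rot: [0.701, 0.713, 0.0, -0.001]
contact_force: [-0.3, 0.8, -0.5]
opening: 0.502
finger_force: 0.0
```

{"method": "apply_moves", "body": {
  "series": [
    [0,0.002,0,0,0,0],
    [0,0.004,0,0,0,0],
    [0,0.004,0,0,0,0]
  ]
}}

```text
time: 19.6
eef_pos: [0.5796, -0.0091, 0.0301]
tcp_rot: [0.701, 0.713, 0.0, -0.0]
contact_force: [0.3, -0.3, -0.5]
opening: 0.5
finger_force: 0.0
```

```bash
python3 - <<'E'
from h import *
im,C,st=rects([('tray_loose',.064),('tray_middle',.044)],'wrist')
print(st['eef_pos'],st['contact_force'])
save(im,'w7.png')
E
```

```text
tray_loose 0.68 [253. 240.] [572.8  41.3] [158.3 125.9] 1.2
tray_loose 0.65 [257. 128.] [581.1  50.4] [109.7  91.8] 1.0
[ 0.57964301 -0.00908223  0.03008343] [ 0.26583982 -0.33086256 -0.50512157]
```

{"method": "apply_moves", "body": {
  "series": [
    [0,0.002,0,0,0,0],
    [0,0.003,0,0,0,0],
    [0,0.003,0,0,0,0]
  ]
}}

```text
time: 20.12
eef_pos: [0.5799, -0.007, 0.0303]
tcp_rot: [0.701, 0.713, 0.0, 0.0]
contact_force: [-0.0, -1.6, -0.1]
opening: 0.5
finger_force: 0.5
```

{"method": "apply_moves", "body": {
  "series": [
    [0,0.001,0,0,0,0],
    [0,0.002,0,0,0,0],
    [0,0.002,0,0,0,0]
  ]
}}

```text
time: 20.5
eef_pos: [0.5798, -0.006, 0.0303]
tcp_rot: [0.701, 0.713, -0.0, 0.0]
contact_force: [-2.0, -5.3, -0.2]
opening: 0.5
finger_force: 2.4
```

```bash
python3 - <<'E'
from h import *
im,C,st=rects([('tray_loose',.064)],'wrist')
print(st['eef_pos'],st['contact_force'])
E
```

```text
tray_loose 0.67 [257. 126.] [581.   53.5] [109.1  91. ] 0.9
[ 0.57980503 -0.00604876  0.03029511] [-1.99823517 -5.25905458 -0.22942415]
```

The end stop now reacts with 5 N, so the tray is in place. I back off, lift and move over the case with the gripper turned to suit its handle.

{"method": "apply_moves", "body": {
  "series": [
    [0,-0.02,0,0,0,0],
    [0,-0.04,0,0,0,0],
    [0,-0.04,0.07,0,0,0],
    [0,-0.04,0.14,0,0,0.2],
    [0,-0.06,0.22,0,0,0.4],
    [0,-0.1,0.24,0,0,0.6],
    [0,-0.12,0.24,0,0,0.8],
    [0,-0.12,0.24,0,0,0.8],
    [0,-0.12,0.24,0,0,0.8]
  ]
}}

```text
time: 21.72
eef_pos: [0.5794, -0.101, 0.2214]
tcp_rot: [0.448, 0.894, 0.0, -0.001]
contact_force: [-0.1, -0.1, -0.5]
opening: 0.501
finger_force: 0.0
```

```bash
python3 - <<'E'
from h import *
for c in ('top','wrist'):
    im,C,st=rects([('tray_loose',.064),('tray_middle',.064),('stand',.05),('case',.04)],c)
print(st['eef_pos'])
save(im,'w8.png')
E
```

```text
tray_loose 0.84 [241. 162.] [578.1  50.7] [110.1  91.7] 1.5
stand 0.75 [241. 180.] [570.5  38.9] [171.3 146. ] 0.4
stand 0.25 [368. 213.] [ 439.  -314.2] [ 93.5 112.7] 75.2
case 0.77 [366. 288.] [ 227.9 -319. ] [129.2 152.5] 15.4
case 0.66 [189. 243.] [336.1 188.4] [153.  127.7] 20.4
case 0.59 [365. 212.] [ 439.5 -317.3] [100.2 113.7] 73.0
case 0.56 [310. 243.] [ 333.9 -158.6] [35.3 89.9] 72.5
case 0.56 [316.  87.] [ 803.4 -179.5] [98. 58.] 53.1
tray_loose 0.66 [342.  53.] [580.5  51.5] [110.6  94. ] 0.8
tray_loose 0.17 [ 59. 233.] [ 447.4 -288.8] [109.5 103.4] 73.1
tray_middle 0.67 [313.  99.] [579.3   3. ] [98.6  6.4] 1.5
tray_middle 0.2 [259. 144.] [573.7 -37.8] [161.1 296.6] 0.6
stand 0.96 [263. 144.] [575.4 -37.7] [169.  310.6] 0.7
case 0.87 [ 59. 230.] [ 440.5 -307.7] [117.4 111.8] 73.4
case 0.85 [76. 57.] [ 359.7 -112.6] [120.   98.5] 57.6
case 0.83 [350. 262.] [ 763.3 -116.9] [59.4 79.4] 62.4
[ 0.57973162 -0.10067627  0.22183032]
```

{"method": "apply_moves", "body": {
  "series": [
    [-0.06,-0.06,0,0,0,0.2],
    [-0.1,-0.12,0,0,0,0.4],
    [-0.14,-0.18,0,0,0,0.6],
    [-0.18,-0.24,0,0,0,0.8],
    [-0.18,-0.24,0,0,0,0.8],
    [-0.18,-0.24,0,0,0,0.8],
    [-0.18,-0.24,0,0,0,0.8],
    [-0.18,-0.24,0,0,0,0.8]
  ]
}}

```text
time: 23.22
eef_pos: [0.4365, -0.2922, 0.2222]
tcp_rot: [0.147, 0.989, 0.0, -0.0]
contact_force: [0.1, 1.2, 0.8]
opening: 0.497
finger_force: 0.0
```

```bash
python3 - <<'E'
from h import *
im,C,st=rects([('case',.04),('case_grip',.066)],'wrist')
print(st['eef_pos'],R.from_quat(st['tcp_rot']).as_matrix().round(3)[:,0])
save(cv2.resize(im,(800,600),interpolation=cv2.INTER_CUBIC),'w9.png')
E
```

```text
case 0.97 [384.  51.] [ 354.7 -120.5] [117.2  96.7] 59.1
case 0.81 [222. 172.] [ 435.2 -319.1] [ 92.8 112.8] 73.9
case 0.63 [160.  24.] [ 279.4 -326.4] [164.1  69.2] 73.3
case_grip 0.94 [367. 370.] [ 746.6 -216.4] [74.6 31.6] 25.5
case_grip 0.87 [161.  23.] [ 286.2 -322.3] [151.9  64.9] 73.3
case_grip 0.79 [383.  50.] [ 355.1 -131.3] [108.5  88.9] 57.5
case_grip 0.69 [225. 171.] [ 430.  -315.6] [ 84.7 102.8] 73.2
[ 0.43654369 -0.29220259  0.22216998] [-0.957  0.292  0.   ]
```

View pics/w9.png

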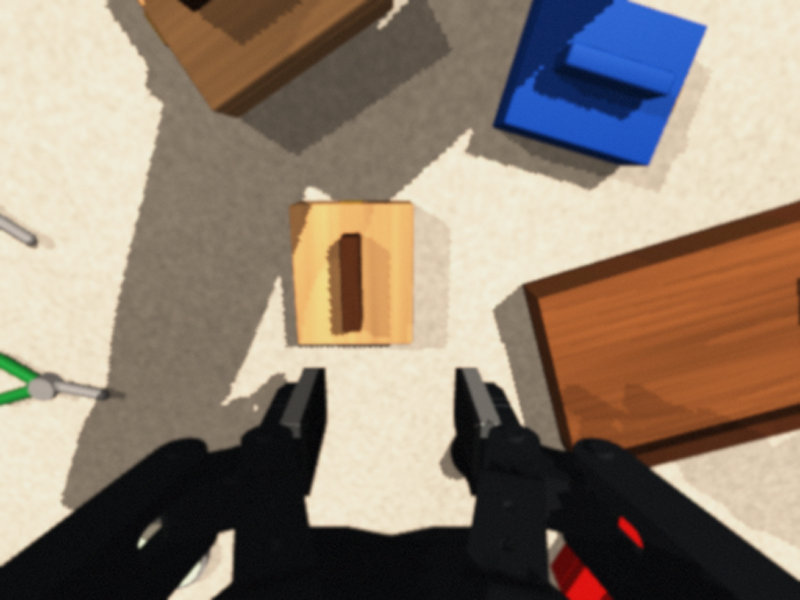

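This last picture shows the case lid at (291–413, 201–345) and its handle top from (351,234) to (353,331), almost aligned with the gripper. I work out the handle's position from these.

```bash
python3 - <<'E'
from h import *
im=cv2.imread('pics/w9.png'); st=ctrl.get_state(); C=cam('wrist',st); s=.64
e=px2w(C,np.array([(351,234),(353,331),(341,234),(360,234),(344,331),(363,331)])*s,.066)*1000
print(e.round(1),'mid',e[2:].mean(0).round(1), np.degrees(np.arctan2(*(e[1]-e[0])[1::-1])).round(1))
l=px2w(C,np.array([(291,203),(413,201),(413,345),(297,345)])*s,.04)*1000
print(l.round(1),'mid',l.mean(0).round(1))
print([np.linalg.norm(l[i]-l[i-1]).round(1) for i in range(4)],[np.degrees(np.arctan2(*(b-a)[1::-1])).round(1) for a,b in ((l[0],l[3]),(l[1],l[2]))])
print(st['eef_pos'])
E
```

```text
[[ 402.3 -308.3   66. ]
 [ 470.1 -329.3   66. ]
 [ 400.3 -314.9   66. ]
 [ 404.1 -302.4   66. ]
 [ 468.2 -335.6   66. ]
 [ 472.3 -322.3   66. ]] mid [ 436.2 -318.8   66. ] -17.2
[[ 371.2 -346.2   40. ]
 [ 395.8 -260.7   40. ]
 [ 504.1 -292.1   40. ]
 [ 477.  -380.7   40. ]] mid [ 437.  -319.9   40. ]
[np.float64(111.3), np.float64(88.9), np.float64(112.8), np.float64(92.7)] [np.float64(-18.1), np.float64(-16.2)]
[ 0.4362644  -0.29266959  0.22220886]
```

{"method": "apply_moves", "body": {
  "series": [
    [0,-0.033,-0.03,0,0,0],
    [0,-0.033,-0.08,0,0,0],
    [0,-0.033,-0.13,0,0,0],
    [0,-0.033,-0.18,0,0,0],
    [0,-0.033,-0.21,0,0,0],
    [0,-0.033,-0.23,0,0,0],
    [0,-0.033,-0.238,0,0,0],
    [0,-0.033,-0.238,0,0,0],
    [0,-0.033,-0.238,0,0,0]
  ]
}}

```text
time: 24.5
eef_pos: [0.4366, -0.3204, 0.033]
tcp_rot: [0.148, 0.989, -0.001, 0.001]
contact_force: [-0.1, -0.2, 0.9]
opening: 0.5
finger_force: 0.0
```

{"method": "apply_moves", "body": {
  "series": [
    [0,0,0,0,0,0],
    [0,0,0,0,0,0],
    [0,0,0,0,0,0],
    [0,0,0,0,0,0],
    [0,0,0,0,0,0],
    [0,0,0,0,0,0]
  ],
  "jaw": 0,
  "squeeze": 50
}}

```text
time: 25.25
eef_pos: [0.4363, -0.3206, 0.0328]
tcp_rot: [0.148, 0.989, -0.001, 0.001]
contact_force: [-1.4, -1.5, 5.6]
opening: 0.145
finger_force: 50.4
```

{"method": "apply_moves", "body": {
  "series": [
    [0,0,0.01,0,0,0],
    [0,0,0.03,0,0,0],
    [0,0,0.06,0,0,0],
    [0,0,0.1,0,0,0],
    [0,0,0.14,0,0,0],
    [0,0,0.17,0,0,0],
    [0,0,0.18,0,0,0],
    [0,0,0.18,0,0,0]
  ]
}}

```text
time: 26.25
eef_pos: [0.4356, -0.3194, 0.1757]
tcp_rot: [0.148, 0.989, 0.0, -0.0]
contact_force: [0.5, 0.0, -5.3]
opening: 0.151
finger_force: 49.2
```

```bash
python3 - <<'E'
from h import *
im,C,st=rects([('case',.04+.144)],'wrist')
print(st['eef_pos'],st['contact_force'],st['wrist_torque'],st['opening'],R.from_quat(st['tcp_rot']).as_matrix().round(3)[:,0])
E
```

```text
case 0.83 [244. 200.] [ 435.1 -317.2] [ 90.8 113.8] 72.9
case 0.83 [430.  45.] [ 360.8 -207.2] [62.9 45.7] 58.8
case 0.78 [167.  18.] [ 324.4 -316.8] [65.3 26.1] 73.1
case 0.58 [473. 350.] [ 550.2 -203.5] [15.2  2.4] 42.0
[ 0.43564168 -0.31939903  0.1756843 ] [ 5.35204768e-01  4.41641021e-03 -5.27012503e+00] [ 0.02169919  0.01546473 -0.00127541] 0.1508210354698433 [-0.956  0.293  0.   ]
```

{"method": "apply_moves", "body": {
  "series": [
    [0.01,0.03,0.02,0,0,0.03],
    [0.03,0.08,0.04,0,0,0.07],
    [0.05,0.13,0.04,0,0,0.11],
    [0.07,0.18,0.04,0,0,0.15],
    [0.09,0.23,0.04,0,0,0.19],
    [0.11,0.28,0.04,0,0,0.23],
    [0.13,0.33,0.04,0,0,0.28],
    [0.15,0.38,0.04,0,0,0.32],
    [0.165,0.42,0.04,0,0,0.36],
    [0.175,0.445,0.04,0,0,0.38],
    [0.18,0.457,0.02,0,0,0.398],
    [0.182,0.462,0,0,0,0.398],
    [0.182,0.462,0,0,0,0.398],
    [0.182,0.462,0,0,0,0.398],
    [0.182,0.462,0,0,0,0.398]
  ]
}}

```text
time: 28.22
eef_pos: [0.5819, 0.0492, 0.1767]
tcp_rot: [-0.007, 1.0, -0.0, 0.001]
contact_force: [0.6, -0.5, -4.6]
opening: 0.148
finger_force: 49.4
```

```bash
python3 - <<'E'
from h import *
im,C,st=rects([('case',.04+.144),('tray_loose',.064)],'wrist')
print(st['eef_pos'],st['contact_force'],R.from_quat(st['tcp_rot']).as_matrix().round(3)[:,0])
rects([('case',.184),('tray_loose',.064)],'top')
E
```

```text
case 0.83 [376.   5.] [464.6 109.8] [ 6.4 22.6] 0.5
case 0.79 [249. 203.] [582.1  51.4] [115.4  91.8] 0.8
case 0.71 [ 76. 307.] [630.7 -64. ] [25.2 76.8] 34.4
case 0.49 [102.   5.] [465.2 -17.9] [4.  9.9] 1.1
case 0.17 [108. 145.] [543.7   1.6] [ 91.7 167.2] 0.7
tray_loose 0.77 [250. 129.] [531.6  52.1] [13.4 91.5] 0.8
tray_loose 0.33 [446. 237.] [632.9 253.7] [88.7 50.9] 58.5
[0.5818839  0.04921799 0.17668168] [ 0.57857257 -0.45315181 -4.57235872] [-1.    -0.014 -0.002]
case 0.89 [294. 239.] [ 359.2 -102.5] [99.3 80.8] 57.2
case 0.87 [308.  97.] [ 726.6 -137.3] [ 79.5 102.3] 49.0
case 0.84 [364. 289.] [ 249.3 -278. ] [113.6 133.9] 14.8
case 0.65 [166. 231.] [367.5 218.1] [42.3 22.8] 2.8
```

{"method": "apply_moves", "body": {
  "series": [
    [-0.001,0.001,-0.02,0,0,0],
    [-0.001,0.001,-0.04,0,0,0],
    [-0.001,0.001,-0.06,0,0,0],
    [-0.001,0.001,-0.075,0,0,0],
    [-0.001,0.001,-0.085,0,0,0],
    [-0.001,0.001,-0.091,0,0,0],
    [-0.001,0.001,-0.094,0,0,0],
    [-0.001,0.001,-0.094,0,0,0],
    [-0.001,0.001,-0.094,0,0,0]
  ]
}}

```text
time: 29.65
eef_pos: [0.581, 0.0506, 0.1012]
tcp_rot: [-0.007, 1.0, -0.0, 0.001]
contact_force: [-0.1, -0.3, -4.2]
opening: 0.148
finger_force: 49.4
```

```bash
python3 - <<'E'
from h import *
im,C,st=rects([('case',.109),('tray_loose',.064),('stand',.05)],'wrist')
print(st['eef_pos'],st['contact_force'])
E
```

```text
case 0.97 [ 39. 336.] [651.2 -88.3] [18.2 62.3] 33.5
case 0.6 [246. 201.] [580.6  53. ] [114.2  91.1] 0.9
tray_loose 0.94 [245. 135.] [526.4  52.4] [ 4.6 90.3] 0.9
stand 0.61 [248. 203.] [608.4  53.4] [157.3 125.2] 1.1
[0.58099267 0.05063955 0.10116039] [-0.13169309 -0.29211595 -4.2155264 ]
```

{"method": "apply_moves", "body": {
  "series": [
    [0,0,-0.001,0,0,0],
    [0,0,-0.002,0,0,0],
    [0,0,-0.003,0,0,0],
    [0,0,-0.004,0,0,0],
    [0,0,-0.004,0,0,0]
  ]
}}

```text
time: 30.48
eef_pos: [0.5805, 0.0507, 0.0973]
tcp_rot: [-0.007, 1.0, 0.0, -0.0]
contact_force: [-0.2, -0.2, -5.2]
opening: 0.149
finger_force: 49.4
```

{"method": "apply_moves", "body": {
  "series": [
    [0,0,-0.001,0,0,0],
    [0,0,-0.001,0,0,0],
    [0,0,-0.001,0,0,0]
  ]
}}

```text
time: 30.85
eef_pos: [0.5807, 0.0507, 0.0969]
tcp_rot: [-0.007, 1.0, -0.0, 0.0]
contact_force: [-0.9, -0.1, -3.3]
opening: 0.145
finger_force: 49.6
```

{"method": "apply_moves", "body": {
  "series": [
    [0,0,-0.001,0,0,0],
    [0,0,-0.001,0,0,0],
    [0,0,-0.001,0,0,0]
  ]
}}

```text
time: 31.22
eef_pos: [0.5807, 0.0507, 0.0968]
tcp_rot: [-0.007, 1.0, -0.0, -0.0]
contact_force: [-3.9, -1.1, 4.6]
opening: 0.146
finger_force: 50.6
```

Contact is made, with the weight taken up and a slight press. I release and lift away.

{"method": "apply_moves", "body": {
  "series": [
    [0,0,0,0,0,0],
    [0,0,0,0,0,0],
    [0,0,0,0,0,0],
    [0,0,0,0,0,0],
    [0,0,0.02,0,0,0],
    [0,0,0.05,0,0,0],
    [0,0,0.1,0,0,0],
    [0,0,0.16,0,0,0],
    [0,0,0.2,0,0,0],
    [-0.05,0,0.2,0,0,0],
    [-0.08,0,0.2,0,0,0],
    [-0.08,0,0.2,0,0,0]
  ],
  "jaw": 0.5
}}

```text
time: 32.72
eef_pos: [0.5161, 0.0508, 0.2573]
tcp_rot: [-0.007, 1.0, -0.0, 0.001]
contact_force: [0.1, -0.8, 0.0]
opening: 0.5
finger_force: 0.0
```

```bash
python3 - <<'E'
from h import *
im,C,st=rects([('case',.104),('tray_loose',.064),('stand',.05)],'wrist')
print(st['eef_pos'],st['contact_force'],st['time'])
g=cv2.cvtColor(im,cv2.COLOR_RGB2HSV)
# project expected outlines of case lid and loose tray lid
for n,z in (('case',.104),('tray',.064)):
    print(n,w2px(C,[[.581+dx,.0513+dy,z] for dx,dy in ((-.055,-.046),(-.055,.046),(.055,.046),(.055,-.046))]).round().tolist())
rects([('case',.104)],'top')
E
```

```text
case 0.74 [247. 220.] [577.6  52.4] [118.2  92.3] 0.9
case 0.73 [374.  34.] [371.7 173.3] [ 85.1 113.7] 19.0
case 0.68 [145. 191.] [553.6 -25.6] [152.1 264.8] 0.9
case 0.53 [ 97. 342.] [ 739.5 -144.5] [ 7.5 31.7] 47.0
tray_loose 0.69 [247. 173.] [525.2  51.9] [ 3.8 87.3] 0.9
stand 0.92 [150. 188.] [572.1 -39.6] [176.6 310.2] 0.8
[0.51608587 0.05080681 0.25732664] [ 0.12760169 -0.77694713  0.01627006] 32.725
case [[206.0, 183.0], [290.0, 184.0], [285.0, 272.0], [209.0, 271.0]]
tray [[211.0, 175.0], [285.0, 176.0], [281.0, 256.0], [212.0, 255.0]]
case 0.92 [293. 239.] [ 357.1 -109.9] [104.6  86.4] 59.1
case 0.91 [363. 289.] [ 237.2 -300.6] [126.3 147.2] 15.4
case 0.77 [310.  99.] [ 755.6 -148.1] [ 90.4 115.1] 48.5
case 0.74 [169. 229.] [367.9 238.2] [39.  74.1] 73.1
```

```bash
python3 -c "
from plant import ctrl
print(ctrl.sign_off())"
```

```text
the job is handed in; nothing more can be done
None
```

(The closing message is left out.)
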